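Snap the food box lid shut all round

TASK

The lid of the food box is on, but the blue rim sections on its four sides still stand up: press each of them fully down with the fingertips until it seats, so that the rim is flush all round. Press with light force, pick nothing up, leave the box standing where it is, and do not disturb the jar, the tin or the mug beside it.

Things in the scene. Friction and masses are not known exactly. Their poses are not given: they have to be found in the camera images.
- food_box: loose clear food box of biscuits with a press-shut lid, 0.85 kg, 124 (x) x 180 (y) x 56 mm; origin at the centre of its underside. Lid top: 56 mm up, flat when shut. Fixed white middle (68 x 124 mm) and corners; a hinged blue rim section on each side: far (+x), near (-x), left (+y), right (-y). All four stand raised at the start, by 4 to 10 mm at the outer edge
- rim_near (a joint): near rim section, blue, 120 mm long, 28 mm wide. 0 = raised (outer edge 10 mm too high), 0.35 = flush. Hinged on its inner edge, 34 mm from the box's centre along box -x, 53 mm above its underside. Tight press fit: pressed 20 mm out from the hinge it moves at about 5 N, stays where it is left, and comes up against a hard stop when flush
- rim_near_pad (a point): middle of the ribbed pad on top of the near rim section, 20 mm out from its hinge: the place to press. When shut it lies 54 mm from the box's axis along box -x, 56 mm above the box's origin; raised, up to 7 mm higher
- rim_far (a joint): far rim section, blue, 120 mm long, 28 mm wide. 0 = raised (outer edge 10 mm too high), 0.35 = flush. Hinged on its inner edge, 34 mm from the box's centre along box +x, 53 mm above its underside. Tight press fit: pressed 20 mm out from the hinge it moves at about 5 N, stays where it is left, and comes up against a hard stop when flush
- rim_far_pad (a point): middle of the ribbed pad on top of the far rim section, 20 mm out from its hinge: the place to press. When shut it lies 54 mm from the box's axis along box +x, 56 mm above the box's origin; raised, up to 7 mm higher
- rim_left (a joint): left rim section, blue, 80 mm long, 28 mm wide. 0 = raised (outer edge 10 mm too high), 0.35 = flush. Hinged on its inner edge, 62 mm from the box's centre along box +y, 53 mm above its underside. Tight press fit: pressed 20 mm out from the hinge it moves at about 5 N, stays where it is left, and comes up against a hard stop when flush
- rim_left_pad (a point): middle of the ribbed pad on top of the left rim section, 20 mm out from its hinge: the place to press. When shut it lies 82 mm from the box's axis along box +y, 56 mm above the box's origin; raised, up to 7 mm higher
- rim_right (a joint): right rim section, blue, 80 mm long, 28 mm wide. 0 = raised (outer edge 10 mm too high), 0.35 = flush. Hinged on its inner edge, 62 mm from the box's centre along box -y, 53 mm above its underside. Tight press fit: pressed 20 mm out from the hinge it moves at about 5 N, stays where it is left, and comes up against a hard stop when flush
- rim_right_pad (a point): middle of the ribbed pad on top of the right rim section, 20 mm out from its hinge: the place to press. When shut it lies 82 mm from the box's axis along box -y, 56 mm above the box's origin; raised, up to 7 mm higher
- spice_jar: loose clear spice jar with black cap, 44 mm across, 105 mm high, origin at the centre of its underside; leave it alone
- tin: loose food tin, 76 mm across, 58 mm high, origin at the centre of its underside; leave it alone
- mug: loose white dotted mug with handle, 92 x 127 x 107 mm, origin at the centre of its underside; leave it alone

How it is judged:
By the outcome, as a careful person would: the job done as asked, in the order asked, and still so for the second after the job is handed in, with the robot touching nothing.
It also fails if it takes over 42 s, if anything falls off the work surface, if the arm or the gripper's body presses on something with over 40 N, if the wrist force passes 120 N, or if a joint passes its speed limit or range.

ROBOT

A 6-joint arm with a two-finger parallel gripper is mounted at the origin on a cart in front of the work surface, level with it; the furniture and walls round the work are solid. World frame = base frame: x ahead of the robot, y to its left, z up, the work surface at z = 0. Lengths are in m, angles in rad, forces in N, time in s.
With the tool pointing down it reaches from about 0.425 to 0.95 m from the base axis. Payload 3.5 kg.
Tool frame: the origin (TCP) lies on the centre line of the jaws, within the pads' length; the fingertips stand 14 mm ahead of it and the grasp point (between the pads) lies 5 mm behind it (ctrl.finger_overhang is the distance from the TCP to the fingertips, in m); z points along the fingers, y is the line along which they close (so a half turn about z gives the same grasp; the last joint's range is limited). The gripper opens to 85 mm and grips with 20 to 120 N. Pads are 22 mm wide; open, the fingers measure 114 mm over their backs; the gripper's body (76 mm by 85 mm) begins 54 mm behind the grasp point. The pads swing forward as they close: fully open they stand 13 mm farther back than shut.
Start: joints at [0.972, 0.286, 1.577, -0, 1.279, -0.15], TCP at [0.293, 0.608, 0.245] pointing down, gripper open.
Joint ranges: [-2.77, 2.77], [-0.9, 2.22], [0.21, 2.48], [-1.53, 4.67], [0.24, 2.81], [-2.84, 2.84]. Speed limits (rad/s): [2.79, 2.79, 3.14, 3.14, 3.14, 3.14].

INTERFACE

Orientations are given as a unit quaternion [x, y, z, w].
In Python, from plant import ctrl gives the robot as it stands.
- The arm moves only by the tool send_rows, never from a script. Its argument "moves" is text: rows parted by semicolons, each of 7 numbers parted by spaces: the turn, a rotation vector about the tool's x, y, z in units of 360 degrees (1.0 is 360 degrees), then the shift along the tool's x, y, z in units of 20 cm (1.0 is 20 cm), then the gripper's target within -1 to 1 (fully open at 1, half-way at 0, shut at -1). A call has 1 to 12 rows; each row is the pose to reach, as a shift and turn from the pose commanded when the call began, along the tool's axes at that moment, turning the shorter way round; what a row does not reach only later rows make up. A row lasts 1/8 s, in which the tool goes at most 62.5 mm and 10.7 degrees, less where a joint would pass 70% of its speed; a pose out of reach is approached as far as the arm can. A call with a number of a shift or a turn outside -1 to 1 is refused whole. A call with a gripper value outside its range is refused whole. The fingers move at their own pace and stop on an object; "newtons" is the grip in N (left out, the last holds). Time passes only in rows, so rows that repeat a pose let the fingers close. It gives the time, the measured TCP pose, the force, the opening and the grip force at its end, in the units of the state.
- ctrl.get_state(): the state, without advancing time (a new reading comes with each control period).
- ctrl.read_camera(name): name is "scene" or "top" or "wrist"; returns a dict with "image" (384x512x3 uint8, red, green, blue), "fovy" (degrees; the focal length in pixels is half the picture's height over the tangent of half this angle, whatever the lens; pixels are square), "cx", "cy" (the principal point, pixels), "extrinsics" (4x4, takes a point from camera to world coordinates). Camera axes: x right, y up, looking along -z (the intrinsics and any distortion apply to the point x, -y, -z); pixel columns grow to the right and rows downward; lengths in m; the calibration is good to about 2 mm. A picture is of the moment at which its call begins. There is no depth.
- ctrl.sign_off(): hands the job in; it is judged then, once.
The state is a dict: "time": time; "qpos": joint angles; "dq": joint speeds; "joint_efforts": joint torques, N m; "eef_pos": TCP position; "tcp_rot": TCP orientation; "contact_force": force on the tool from outside, world axes, zero at the start; "wrist_torque": the same for the moment, N m; "opening": opening from 0.0 (shut) to 1.0 (fully open); "finger_force": force on a finger pad.
Only numpy, scipy, OpenCV 4.12 (cv2) and the standard library are available. Lean on these libraries where they do the work, as an engineer would, in place of code of your own. Each camera call takes 0.05 s, during which the arm holds its last target. There are 200 camera calls.

## Working session

There is one attempt and no reset: what is moved stays moved. The work goes in short steps, Python scripts to look and compute and a tool call to move; the robot and the scene stay as the last step left them, time stands still between calls to the robot, and variables do not carry over. Pictures are saved under pics/ and viewed, at most 10 in all, crops included, and the job is handed in when it is done.

Besides the shell and the picture viewer there is one more tool, called after "Emit:" as name(argument=value, ...), one argument or row to a line, values as JSON. send_rows: Moves the arm, as the interface text tells. Its arguments: {"type":"object","properties":{"moves":{"type":"string"},"newtons":{"type":"number"}},"required":["moves"]}

```bash
mkdir -p pics; ls; python3 - <<'E'
from plant import ctrl
import cv2,numpy as np
s=ctrl.get_state();print({k:np.round(v,3).tolist() for k,v in s.items()},ctrl.finger_overhang)
ims=[]
for n in("top","scene"):
    c=ctrl.read_camera(n);print(n,c["fovy"],c["cx"],c["cy"],np.round(c["extrinsics"],3).tolist(),[k for k in c])
    cv2.imwrite(f"pics/{n}0.png",c["image"][:,:,::-1])
E
```

```text
pics
{'time': 0.0, 'qpos': [0.972, 0.287, 1.578, 0.0, 1.279, -0.15], 'dq': [0.001, 0.0, -0.0, -0.001, -0.001, 0.001], 'joint_efforts': [0.001, -40.598, -29.262, -0.0, 0.006, -0.0], 'eef_pos': [0.292, 0.608, 0.244], 'tcp_rot': [0.223, 0.975, -0.001, -0.0], 'contact_force': [-0.238, -0.814, -0.936], 'wrist_torque': [0.016, -0.001, 0.021], 'finger_force': 0.0, 'opening': 0.998} 0.014
top 42.35542995888789 262.22058556111983 183.94043060138634 [[-0.021, 0.996, -0.091, 0.466], [-1.0, -0.02, 0.012, 0.031], [0.01, 0.091, 0.996, 1.143], [0.0, 0.0, 0.0, 1.0]] ['image', 'fovy', 'cx', 'cy', 'extrinsics']
scene 46.100877884702506 258.9398912325524 192.01058935403742 [[0.717, 0.322, -0.618, -0.216], [-0.697, 0.352, -0.625, -0.751], [0.016, 0.879, 0.477, 0.654], [0.0, 0.0, 0.0, 1.0]] ['image', 'fovy', 'cx', 'cy', 'extrinsics']
```

View pics/top0.png

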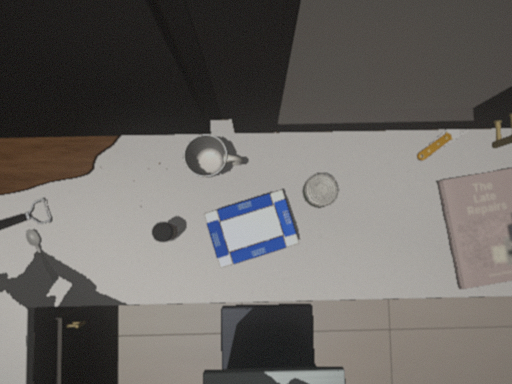

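View pics/scene0.png

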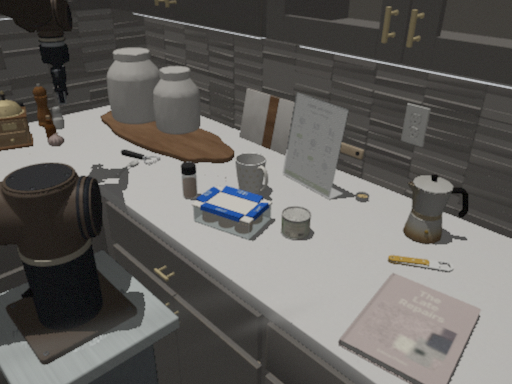

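The top view shows the box around pixel (252,228) with its long side roughly along image x. The jar is at (163,232), the tin at (321,190) and the mug at (207,157). Next I'll measure the box from its white lid middle, the hole in the blue mask.

```bash
cat > h.py <<'E'
from plant import ctrl
import cv2,numpy as np
def cast(c,px,z):
    px=np.atleast_2d(px).astype(float);f=c["image"].shape[0]/2/np.tan(np.radians(c["fovy"]/2));E=c["extrinsics"]
    d=np.c_[(px[:,0]-c["cx"])/f,-(px[:,1]-c["cy"])/f,-np.ones(len(px))]@E[:3,:3].T
    return E[:3,3]+d*((z-E[2,3])/d[:,2])[:,None]
def proj(c,P):
    f=c["image"].shape[0]/2/np.tan(np.radians(c["fovy"]/2));E=c["extrinsics"]
    p=(np.atleast_2d(P)-E[:3,3])@E[:3,:3];return np.c_[c["cx"]-f*p[:,0]/p[:,2],c["cy"]+f*p[:,1]/p[:,2]]
def blue(im):
    h=cv2.cvtColor(im,cv2.COLOR_RGB2HSV);return cv2.inRange(h,(100,110,40),(130,255,255))
def lid(c):
    "white middle: centre, long axis yaw, sides"
    m=cv2.morphologyEx(blue(c["image"]),cv2.MORPH_CLOSE,np.ones((3,3)))
    cs,_=cv2.findContours(m,cv2.RETR_EXTERNAL,cv2.CHAIN_APPROX_NONE)
    pts=np.vstack([k for k in cs if cv2.contourArea(k)>100])
    hull=np.zeros_like(m);cv2.fillPoly(hull,[cv2.convexHull(pts)],255)
    w=cv2.morphologyEx(hull&~m,cv2.MORPH_OPEN,np.ones((5,5)))
    k=max(cv2.findContours(w,cv2.RETR_EXTERNAL,cv2.CHAIN_APPROX_NONE)[0],key=cv2.contourArea)
    P=cast(c,k[:,0],.056)[:,:2].astype(np.float32)*1000
    r=cv2.minAreaRect(P)
    H=cv2.minAreaRect(cast(c,pts[:,0],.06)[:,:2].astype(np.float32)*1000)
    return r,H
E
python3 - <<'E'
from h import *
for n in("top","scene"):
    c=ctrl.read_camera(n);print(n,*lid(c))
    if n=="top":
        for nm,p,z in(("jar",(163,232),.105),("tin",(321,190),.058),("mug",(207,157),.107)):print(nm,cast(c,p,z).round(3))
E
```

```text
top ((462.4744873046875, 37.023155212402344), (89.19474029541016, 138.53346252441406), 15.503807067871094) ((468.812255859375, 43.364234924316406), (122.14397430419922, 178.9200897216797), 16.093677520751953)
jar [[0.464 0.227 0.105]]
tin [[ 0.549 -0.111  0.058]]
mug [[0.619 0.133 0.107]]
scene ((466.16424560546875, 40.98181915283203), (73.22320556640625, 127.08586120605469), 15.921363830566406) ((461.82086181640625, 37.282875061035156), (146.3624267578125, 190.6689453125), 16.34223747253418)
```

```bash
cat >> h.py <<'E'
from scipy.spatial.transform import Rotation as R
def pose(yaw,tilt=0):
    "tool down, tool y at yaw deg; tilt>0 leans the fingertips towards -tool y"
    a=np.radians(yaw);y=np.array([np.cos(a),np.sin(a),0]);z=np.array([0,0,-1.]);x=np.cross(y,z)
    return R.from_matrix(np.c_[x,y,z])*R.from_rotvec([np.radians(tilt),0,0])
def row(p,r,p0=None,r0=None):
    s=ctrl.get_state()
    p0=s["eef_pos"] if p0 is None else p0; r0=R.from_quat(s["tcp_rot"]) if r0 is None else r0
    return np.round(np.r_[(r0.inv()*r).as_rotvec()/2/np.pi,r0.inv().apply(np.array(p)-p0)/.2],3).tolist()
E
python3 - <<'E'
from h import *
print(row([.467,.042,.245],pose(16)),row([.467,.042,.245],pose(196)))
print(pose(16,10).apply([0,0,1]))
p0=R.from_quat(ctrl.get_state()["tcp_rot"]).as_matrix();print(p0.round(3))
E
```

```text
[-0.0, 0.0, 0.134, -2.013, -2.171, -0.0] [-0.0, -0.0, -0.366, -2.013, -2.171, -0.0]
[-0.16692134 -0.04786392 -0.98480775]
[[-0.901  0.434 -0.001]
 [ 0.434  0.901 -0.001]
 [ 0.    -0.001 -1.   ]]
```

Emit:
send_rows(
  moves="0 0 0.02 -0.16 -0.17 0 -1;0 0 0.045 -0.33 -0.35 0 -1;0 0 0.07 -0.5 -0.53 0 -1;0 0 0.09 -0.66 -0.71 0 -1;0 0 0.11 -0.82 -0.88 0 -1;0 0 0.134 -0.93 -1 0 -1;0 0 0.134 -0.93 -1 0 -1",
)

```text
time: 1.08
eef_pos: [0.3741, 0.3458, 0.2453]
tcp_rot: [0.603, 0.798, 0.0, 0.0]
contact_force: [0.0, -0.5, 0.2]
opening: 0.001
finger_force: 0.0
```

```bash
python3 - <<'E'
from h import *
s=ctrl.get_state();print(s["time"],s["eef_pos"],s["qpos"],s["opening"])
print(row([.467,.042,.245],pose(16)))
E
```

```text
1.075 [0.3740796  0.34579033 0.24529099] [ 5.46725678e-01 -8.38007050e-02  1.97741218e+00  1.61098587e-05
  1.24793133e+00  2.69312543e-01] 0.0011682455179017135
[0.0, -0.0, -0.0, -1.588, 0.031, 0.001]
```

Emit:
send_rows(
  moves="0 0 0 -0.25 0 0 -1;0 0 0 -0.5 0.01 0 -1;0 0 0 -0.75 0.015 0 -1;0 0 0 -1 0.02 0 -1;0 0 0 -1 0.02 0 -1",
)

```text
time: 1.7
eef_pos: [0.4337, 0.1546, 0.2455]
tcp_rot: [0.602, 0.798, 0.0, 0.0]
contact_force: [0.4, 0.1, -0.6]
opening: 0.002
finger_force: 0.0
```

```bash
python3 - <<'E'
from h import *
c=ctrl.read_camera("wrist");cv2.imwrite("pics/w1.png",c["image"][:,:,::-1])
print(ctrl.get_state()["eef_pos"],c["extrinsics"].round(3).tolist())
print(*lid(c))
E
```

```text
[0.43320695 0.1558856  0.24537285] [[0.962, -0.264, -0.073, 0.415], [0.274, 0.927, 0.256, 0.219], [0.0, -0.266, 0.964, 0.374], [0.0, 0.0, 0.0, 1.0]]
((470.2436218261719, 35.84225845336914), (115.27881622314453, 140.39442443847656), 15.914314270019531) ((467.330810546875, 48.918914794921875), (122.80171966552734, 173.3658447265625), 16.051055908203125)
```

View pics/w1.png

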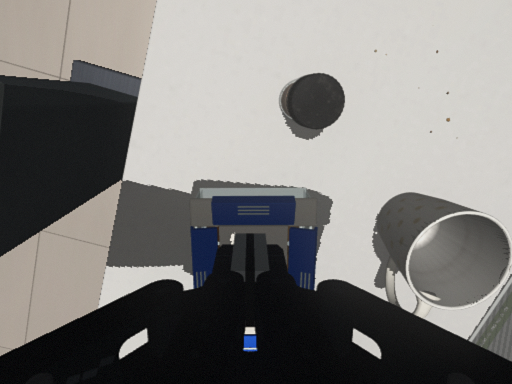

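The wrist view shows the left rim section with its ribs at pixel (253,210). The near and far sections start at (205,255) and (302,255). The jar (312,100) and mug (455,260) are clear of the gripper. I'll cast the rib pixel and the section outline to correct the box pose.

```bash
python3 - <<'E'
from h import *
c=ctrl.read_camera("wrist")
n,l,s,ce=cv2.connectedComponentsWithStats(blue(c["image"]))
for i in range(1,n):
    if s[i,4]>300 and s[i,1]<320:
        k=cv2.findContours((l==i).astype(np.uint8),0,1)[0][0]
        r=cv2.minAreaRect(cast(c,k[:,0],.061)[:,:2].astype(np.float32)*1000);print(s[i],np.round(r[0],1),np.round(r[1],1),round(r[2],1))
e=np.array([np.cos(np.radians(16)),np.sin(np.radians(16))]);f=np.array([-e[1],e[0]])
pad=cast(c,(253.5,210.5),.061)[0];print(pad,"centre",pad[:2]-.082*f)
b=np.array([.467,.042])
for nm,v in(("left",.082*f),("right",-.082*f),("far",.054*e),("near",-.054*e)):print(nm,(b+v).round(3),np.hypot(*(b+v)).round(3))
print(row([*(b+.082*f),.12],pose(16)))
E
```

```text
[ 212  198   83   29 2038] [446.6 119.3] [78.5 28.2] 16.0
[ 191  228   27   61 1140] [413.6  58.8] [25.4 65.2] 14.6
[ 288  229   29   61 1341] [506.8  84.7] [26.3 65.3] 16.1
[0.44652071 0.12096431 0.061     ] centre [0.46912297 0.04214086]
left [0.444 0.121] 0.461
right [ 0.49  -0.037] 0.491
far [0.519 0.057] 0.522
near [0.415 0.027] 0.416
[-0.0, -0.0, 0.0, -0.189, 0.006, 0.626]
```

Emit:
send_rows(
  moves="0 0 0 -0.09 0.01 0.2 -1;0 0 0 -0.18 0.012 0.4 -1;0 0 0 -0.18 0.012 0.6 -1;0 0 0 -0.18 0.012 0.7 -1;0 0 0 -0.18 0.012 0.76 -1;0 0 0 -0.18 0.012 0.78 -1;0 0 0 -0.18 0.012 0.8 -1;0 0 0 -0.18 0.012 0.82 -1",
)

```text
time: 2.8
eef_pos: [0.4457, 0.1224, 0.082]
tcp_rot: [0.601, 0.799, 0.001, 0.001]
contact_force: [0.3, -0.4, -1.2]
opening: 0.003
finger_force: 0.0
```

Emit:
send_rows(
  moves="0 0 0 0 0 0.01 -1;0 0 0 0 0 0.02 -1;0 0 0 0 0 0.03 -1;0 0 0 0 0 0.04 -1;0 0 0 0 0 0.04 -1",
)

```text
time: 3.42
eef_pos: [0.4452, 0.1226, 0.0736]
tcp_rot: [0.602, 0.799, 0.0, -0.0]
contact_force: [-1.7, 3.4, 3.0]
opening: -0.001
finger_force: 1.8
```

Emit:
send_rows(
  moves="0 0 0 0 0 0.01 -1;0 0 0 0 0 0.02 -1;0 0 0 0 0 0.02 -1",
)

```text
time: 3.8
eef_pos: [0.4454, 0.1225, 0.0699]
tcp_rot: [0.602, 0.799, 0.0, -0.0]
contact_force: [-1.9, 3.2, 8.1]
opening: 0.001
finger_force: 3.8
```

Emit:
send_rows(
  moves="0 0 0 0 0 0.005 -1;0 0 0 0 0 0.005 -1",
)

```text
time: 4.05
eef_pos: [0.4455, 0.1225, 0.0698]
tcp_rot: [0.602, 0.799, 0.0, -0.0]
contact_force: [-4.6, 3.2, 13.1]
opening: 0.005
finger_force: 6.9
```

Emit:
send_rows(
  moves="0 0 0 0 0 -0.05 -1;0 0 0 0 0 -0.15 -1;0 0 0 -0.14 0.09 -0.17 -1;0 0 0 -0.28 0.18 -0.17 -1;0 0 0 -0.415 0.27 -0.17 -1;0 0 0 -0.415 0.27 -0.17 -1;0 0 0 -0.415 0.27 -0.1 -1;0 0 0 -0.415 0.27 -0.06 -1;0 0 0 -0.415 0.27 -0.05 -1;0 0 0 -0.415 0.27 -0.04 -1;0 0 0 -0.415 0.27 -0.03 -1;0 0 0 -0.415 0.27 -0.03 -1",
)

```text
time: 5.55
eef_pos: [0.52, 0.0575, 0.0744]
tcp_rot: [0.601, 0.799, 0.0, 0.0]
contact_force: [-0.7, 0.2, 1.3]
opening: -0.0
finger_force: 0.5
```

Emit:
send_rows(
  moves="0 0 0 0 0 0.01 -1;0 0 0 0 0 0.02 -1;0 0 0 0 0 0.025 -1;0 0 0 0 0 0.025 -1",
)

```text
time: 6.05
eef_pos: [0.5209, 0.0576, 0.07]
tcp_rot: [0.602, 0.799, 0.001, 0.001]
contact_force: [-0.5, 4.1, 5.3]
opening: -0.002
finger_force: 2.4
```

Emit:
send_rows(
  moves="0 0 0 0 0 0.006 -1;0 0 0 0 0 0.01 -1;0 0 0 0 0 0.01 -1",
)

```text
time: 6.42
eef_pos: [0.521, 0.0576, 0.0698]
tcp_rot: [0.601, 0.799, 0.0, 0.0]
contact_force: [-4.4, 2.7, 15.9]
opening: -0.001
finger_force: 7.6
```

Emit:
send_rows(
  moves="0 0 0 0 0 -0.05 -1;0 0 0 0 0 -0.15 -1;0 0 0 -0.14 -0.09 -0.17 -1;0 0 0 -0.28 -0.18 -0.17 -1;0 0 0 -0.41 -0.276 -0.17 -1;0 0 0 -0.41 -0.276 -0.17 -1;0 0 0 -0.41 -0.276 -0.1 -1;0 0 0 -0.41 -0.276 -0.065 -1;0 0 0 -0.41 -0.276 -0.055 -1;0 0 0 -0.41 -0.276 -0.045 -1;0 0 0 -0.41 -0.276 -0.035 -1;0 0 0 -0.41 -0.276 -0.035 -1",
)

```text
time: 7.92
eef_pos: [0.4896, -0.0366, 0.0746]
tcp_rot: [0.601, 0.799, -0.0, 0.0]
contact_force: [-2.1, 0.5, 2.2]
opening: 0.002
finger_force: 1.2
```

Emit:
send_rows(
  moves="0 0 0 0 0 0.01 -1;0 0 0 0 0 0.02 -1;0 0 0 0 0 0.025 -1;0 0 0 0 0 0.03 -1;0 0 0 0 0 0.03 -1",
)

```text
time: 8.55
eef_pos: [0.4899, -0.0373, 0.0699]
tcp_rot: [0.601, 0.799, -0.001, 0.0]
contact_force: [-5.4, -2.0, 12.3]
opening: -0.003
finger_force: 6.0
```

Emit:
send_rows(
  moves="0 0 0 0 0 0.006 -1;0 0 0 0 0 0.006 -1;0 0 0 0 0 -0.08 -1;0.005 0 0 0 0 -0.18 -1;0.01 0 0 0.14 -0.09 -0.2 -1;0.014 0 0 0.28 -0.18 -0.2 -1;0.014 0 0 0.41 -0.266 -0.2 -1;0.014 0 0 0.41 -0.266 -0.2 -1;0.014 0 0 0.41 -0.266 -0.12 -1;0.014 0 0 0.41 -0.266 -0.08 -1;0.014 0 0 0.41 -0.266 -0.07 -1;0.014 0 0 0.41 -0.266 -0.07 -1",
)

```text
time: 10.05
eef_pos: [0.4158, 0.0272, 0.082]
tcp_rot: [0.601, 0.798, -0.035, -0.027]
contact_force: [-0.7, -0.1, -0.4]
opening: 0.0
finger_force: 0.0
```

```bash
python3 - <<'E'
from h import *
s=ctrl.get_state();print(s["eef_pos"].round(4),np.round(s["qpos"],3),s["contact_force"].round(1))
print(row([.416,.027,s["eef_pos"][2]],pose(16,5)))
print(row(s["eef_pos"]-[0,0,.01],pose(16,5)))
E
```

```text
[0.4158 0.0272 0.082 ] [-0.158 -0.033  2.263 -0.044  0.993 -0.412] [-0.7 -0.1 -0.4]
[-0.0, -0.0, 0.0, -0.001, 0.001, -0.0]
[-0.0, -0.0, 0.0, -0.0, 0.004, 0.05]
```

Pose reached exactly, with room on joint 3. Pressing the near section now, straight down (10 mm is y 0.004, z 0.05).

Emit:
send_rows(
  moves="0 0 0 0 0.001 0.01 -1;0 0 0 0 0.002 0.02 -1;0 0 0 0 0.003 0.03 -1;0 0 0 0 0.003 0.04 -1;0 0 0 0 0.004 0.05 -1;0 0 0 0 0.005 0.055 -1;0 0 0 0 0.005 0.055 -1",
)

```text
time: 10.92
eef_pos: [0.4152, 0.0273, 0.0714]
tcp_rot: [0.601, 0.798, -0.036, -0.027]
contact_force: [-3.4, 0.3, 4.4]
opening: 0.003
finger_force: 2.4
```

Emit:
send_rows(
  moves="0 0 0 0 0 0.006 -1;0 0 0 0 0.001 0.01 -1;0 0 0 0 0.001 0.01 -1",
)

```text
time: 11.3
eef_pos: [0.4151, 0.0272, 0.0701]
tcp_rot: [0.601, 0.798, -0.036, -0.028]
contact_force: [-5.5, -0.5, 10.6]
opening: -0.001
finger_force: 5.3
```

Emit:
send_rows(
  moves="0 0 0 0 0 0.006 -1;0 0 0 0 0 0.006 -1",
)

```text
time: 11.55
eef_pos: [0.4153, 0.0272, 0.07]
tcp_rot: [0.601, 0.798, -0.037, -0.028]
contact_force: [-9.3, -0.8, 17.0]
opening: -0.002
finger_force: 8.5
```

Emit:
send_rows(
  moves="0 0 0 0 0 -0.08 -1;0 0 0 0 0 -0.2 -1;0 0 0 0 0 -0.4 -1;0 0 0 0.2 0 -0.65 -1;0 0 0 0.5 0 -0.9 -1;0 0 0 0.75 0 -0.9 -1;0 0 0 1 0 -0.9 -1;0 0 0 1 0 -0.9 -1",
)

```text
time: 12.55
eef_pos: [0.3746, 0.2267, 0.2479]
tcp_rot: [0.599, 0.8, -0.034, -0.026]
contact_force: [-0.0, -1.1, -1.0]
opening: -0.003
finger_force: 0.0
```

```bash
python3 - <<'E'
from h import *
s=ctrl.get_state();print(s["eef_pos"].round(4),s["contact_force"].round(1))
ims=[]
for n in("top","scene"):
    c=ctrl.read_camera(n);print(n,*lid(c))
    x,y=proj(c,[.468,.042,.056])[0].astype(int)
    ims.append(cv2.resize(c["image"][y-60:y+60,x-75:x+75,::-1],None,fx=2.66,fy=4 if 0 else 2.66,interpolation=cv2.INTER_CUBIC))
c=ctrl.read_camera("wrist");ims2=cv2.resize(c["image"][:,:,::-1],(399,300))
cv2.imwrite("pics/end.png",np.vstack([np.hstack(ims),np.hstack([ims2[:, :ims[0].shape[1]],ims2[:, :ims[0].shape[1]]*0])]) if 0 else np.hstack(ims))
cv2.imwrite("pics/endw.png",c["image"][:,:,::-1])
E
```

```text
[0.3746 0.2267 0.2479] [-0.  -1.1 -1. ]
top ((466.6094665527344, 43.624046325683594), (100.09088134765625, 151.9066619873047), 15.23483943939209) ((468.49505615234375, 43.11973571777344), (122.6003646850586, 178.40994262695312), 16.093460083007812)
scene ((465.95245361328125, 40.687530517578125), (73.79200744628906, 126.63606262207031), 15.921363830566406) ((456.2281799316406, 30.107505798339844), (139.47377014160156, 187.63015747070312), 15.661699295043945)
```

View pics/end.png

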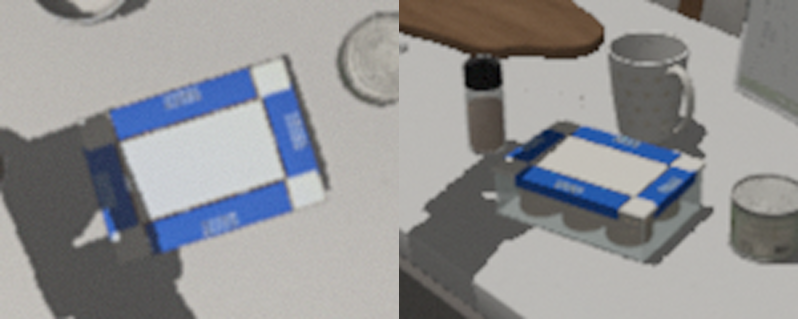

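View pics/endw.png

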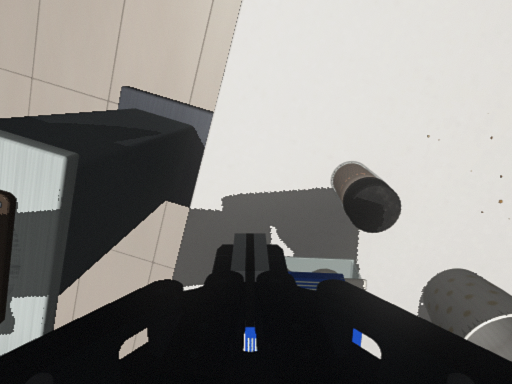

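The final views show all four blue sections level with the white corners. Each press ended on a hard stop: the force rose to about 13–17 N with no further motion, and the tip was at 56 mm. The box, jar, tin and mug look unmoved, and the arm is clear of everything.

```bash
python3 -c "
from plant import ctrl;print(ctrl.sign_off())"
```

```text
the job is handed in; nothing more can be done
None
```

I pressed all four rim sections down to their hard stops with 17 N or less, left the box where it was and the jar, tin and mug untouched, and handed the job in at about 13 s.

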